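# Load the polishing drum and clamp it shut

## Task

Load the drum of the small blue polisher and close it up: pick up the steel scoop by its handle and tip all four brass castings out of it into the drum, without handling the castings with the fingers. Then put the orange lid squarely on the drum and swing the red-handled clamp arm all the way down onto the lid's knob. Leave the scoop lying flat and upright on the bench, and leave the other things on the bench where they are.

Things in the scene. Friction and masses are not known exactly. Their poses are not given: they have to be found in the camera images.
- polisher: fixed bench polisher: blue base plate 270 x 130 x 15 mm with an open upright grey drum, a steel pillar carrying the clamp, and a blue motor box (75 x 100 mm, top 75 mm above the bench). Origin on the bench under the drum axis; +x points from the drum to the pillar and motor, z up; turned about z by up to 0.35 rad
- drum_rim (a point): centre of the drum's open mouth, 95 mm above the bench; drum 114 mm outside and 104 mm inside diameter (wall 5 mm), rim level
- drum_floor (a point): centre of the drum's inner floor, 20 mm above the bench (drum 75 mm deep inside)
- clamp_hinge (a point): hinge of the clamp arm on top of the pillar, 95 mm from the drum's axis along the polisher's +x, 129 mm above the bench; hinge line along the polisher's y
- clamp (a joint): clamp arm angle (rad): 0 = level over the drum, its pad just touching the knob of a seated lid; pi/2 = upright; starts at 1.55 to 1.9 (upright or leaning away from the drum); range -0.04 to 2.0. Stays where left; about 2 N at the handle moves it. Steel bar 16 mm wide, 12 mm thick, its centreline 14 mm above the hinge line when down; black pad 30 mm across that lands over the drum axis
- clamp_handle (a point): middle of the clamp arm's red round handle, 20 mm thick, 38 mm long, at the free end of the arm: 150 mm from the hinge line
- scoop: steel scoop, wooden handle, 0.16 kg. Pan 72 x 54 mm, walls 26 mm high, polished; ahead of it a 27 mm nose floor narrowing to 44 mm, rising 0.2 rad to the open front edge. Origin under the middle of the pan; +x out of the nose, z up. Handle 14 x 14 mm from x = -35 to -155 mm, centred 30 mm above the underside, with a foot at its end
- scoop_grip (a point): point to grip on the scoop's handle: 85 mm behind the scoop's origin, 30 mm above the bench, 14 mm wide across the handle (the scoop's y)
- scoop_nose (a point): middle of the scoop's front pouring edge: 62 mm ahead of the scoop's origin and 7 mm above its underside
- lid: loose orange lid lying plug down on the bench: flange 120 mm across and 6 mm thick, below it a tapered plug 97 mm across narrowing to 91 mm, 8 mm deep, above it a knob. Origin under the plug's centre; z up. Seated, the flange rests on the drum's rim and the origin is 8 mm below drum_rim
- lid_knob (a point): middle of the lid's round knob, 26 mm across and 28 mm tall (from 14 to 42 mm above the lid's origin); this point is 30 mm above the lid's origin
- casting1: brass casting, 15 x 15 x 9 mm with a 10 mm boss on top (12 mm high in all), 20 g, starts in the scoop's pan; origin under its centre
- casting2: brass casting, 15 x 15 x 9 mm with a 10 mm boss on top (12 mm high in all), 20 g, starts in the scoop's pan; origin under its centre
- casting3: brass casting, 15 x 15 x 9 mm with a 10 mm boss on top (12 mm high in all), 20 g, starts in the scoop's pan; origin under its centre
- casting4: brass casting, 15 x 15 x 9 mm with a 10 mm boss on top (12 mm high in all), 20 g, starts in the scoop's pan; origin under its centre
- brush: bench brush lying flat in front of the polisher; a bystander
- screwdriver: screwdriver lying flat on the left; a bystander
- hammer: small hammer lying flat on the right; a bystander
- jar: amber jar with a black cap, 60 mm across, 75 mm tall, behind and left of the polisher; a bystander; origin under its centre
- bur_pot: dark steel pot of steel burs, 56 mm across, about 100 mm tall with the burs, behind and right of the polisher; a bystander; origin under its centre
- bench_pin: wooden bench pin block 100 x 55 x 28 mm; a bystander; origin under its centre
There are look-alikes about, which are no part of the job. Of the things that look like the lid, take the one that is nearest to the robot's base at the start.

How it is judged:
By the outcome, as a careful person would: the job done as asked, in the order asked, and still so for the second after the job is handed in, with the robot touching nothing.
It also fails if it takes over 72 s, if anything falls off the work surface, if the arm or the gripper's body presses on something with over 40 N, if the wrist force passes 120 N, or if a joint passes its speed limit or range.

## Robot

A 6-joint arm with a two-finger parallel gripper is mounted at the origin on the work surface. World frame = base frame: x ahead of the robot, y to its left, z up, the work surface at z = 0. Lengths are in m, angles in rad, forces in N, time in s.
With the tool pointing down it reaches from about 0.25 to 0.725 m from the base axis. Payload 4 kg.
Tool frame: the origin (TCP) lies midway between the tips of the shut fingers; the grasp point (between the pads) lies 19 mm behind it (bot.grip_depth is the distance from the TCP to the grasp point, in m); z points along the fingers, y is the line along which they close (so a half turn about z gives the same grasp; the last joint's range is limited). The gripper opens to 85 mm and grips with 20 to 120 N. Pads are 22 mm wide; open, the fingers measure 114 mm over their backs; the gripper's body (76 mm by 85 mm) begins 54 mm behind the grasp point. The pads swing forward as they close: fully open they stand 13 mm farther back than shut.
Start: joints at [1.149, 0.241, 0.005, 1.335, 0, 1.571], TCP at [0.205, 0.456, 0.231] pointing down, gripper open.
Joint ranges: [-2.72, 2.72], [-1.05, 1.87], [-1.09, 1.28], [-1.99, 2.15], [-1.42, 1.44], [-3.14, 3.14]. Speed limits (rad/s): [2.79, 2.79, 3.14, 3.14, 3.14, 3.14].

## Interface

Orientations are given as a unit quaternion [x, y, z, w].
In Python, from workcell import bot gives the robot as it stands.
- The arm moves only by the shell command python3 -m creep 'ROWS'. ROWS is JSON, one flat list of numbers, 5 for each row, row after row: the shift along the world's x, y, z in m, then the turn about the world's z in rad, then the finger opening in m, from 0 to 0.0854. In form: [x, y, z, twist, claw, x, y, z, twist, claw, ...]. A call has 1 to 10 rows; each row is the pose to reach, as a shift and turn from the pose commanded when the call began; what a row does not reach only later rows make up. A row lasts 1/12 s, in which the tool goes at most 41.7 mm and 7.16 degrees, less where a joint would pass 70% of its speed; a pose out of reach is approached as far as the arm can. A call with a gripper value outside its range is refused whole. The fingers move at their own pace and stop on an object; the grip force is fixed at half the most. Time passes only in rows, so rows that repeat a pose let the fingers close. It gives the time, the measured TCP pose, the force, the opening and the grip force at its end, in the units of the state.
- bot.get_obs(): the state, without advancing time (a new reading comes with each control period).
- bot.camera(name): name is "scene" or "top" or "wrist"; returns a dict with "pixels" (420x560x3 uint8, red, green, blue), "camera_matrix" (3x3 intrinsics, pixels), "dist_coeffs" ([k1, k2, p1, p2, k3] as OpenCV has them; the pictures are not rectified), "extrinsics" (4x4, takes a point from world to camera coordinates); the wrist camera has in their place "T_tool_cam" (4x4, takes a point from camera to tool coordinates, whose origin is the TCP and whose axes are the flange's). Camera axes: x right, y down, z forward; pixel columns grow to the right and rows downward; lengths in m; the calibration is good to about 2 mm. A picture is of the moment at which its call begins: read the wrist's pose just before it. There is no depth.
- bot.job_done(): hands the job in; it is judged then, once.
Trained networks look in the newest picture that a camera, given by its name, has taken for a name from the list of things; names that differ only in an ending like _2 or _b are one class to them, and where a whole thing is asked for, a point or a joint stands for the part that bears it (a point fixed in the world has none). Each returns a list of dicts, best first, with "score" (0 to 1); they miss things now and then, are a little off and sometimes report something else, mostly with a low value. They report only what shows in the picture. A call takes as long as a camera call. They do not tell look-alikes from the thing itself.
- bot.look_for(camera, thing): "centre" ([column, row] as shares, 0 to 1, of the picture: columns of its width, rows of its height, amid what is visible of it).
- bot.place_of(camera, thing): "centre" ([column, row] as shares, 0 to 1, of the picture: columns of its width, rows of its height: a listed point, or the origin of a listed thing).
The state is a dict: "clock": time; "joint_pos": joint angles; "joint_vel": joint speeds; "tau": joint torques, N m; "eef_pos": TCP position; "tool_rot": TCP orientation; "ft_force": force on the tool from outside, world axes, zero at the start; "ft_torque": the same for the moment, N m; "grip_width": finger opening in m; "grasp_force": force on a finger pad.
Only numpy, scipy, OpenCV 4.12 (cv2) and the standard library are available. Lean on these libraries where they do the work, as an engineer would, in place of code of your own. Each camera call takes 0.05 s, during which the arm holds its last target. There are 200 camera calls.

## Working session

There is one attempt and no reset: what is moved stays moved. The work goes in short steps, Python scripts to look and compute and a shell command to move; the robot and the scene stay as the last step left them, time stands still between calls to the robot, and variables do not carry over. Pictures are saved under pics/ and viewed, at most 10 in all, crops included, and the job is handed in when it is done.

```bash
mkdir -p pics; cat > h.py <<'E'
import numpy as np, cv2
from scipy.spatial.transform import Rotation as R
from workcell import bot
def cam(name,save=None):
    o=bot.get_obs(); c=bot.camera(name)
    if 'extrinsics' in c: E=np.array(c['extrinsics'])
    else:
        T=np.eye(4);T[:3,:3]=R.from_quat(o['tool_rot']).as_matrix();T[:3,3]=o['eef_pos']
        E=np.linalg.inv(T@np.array(c['T_tool_cam']))
    if save: cv2.imwrite(save,c['pixels'][:,:,::-1])
    return dict(K=np.array(c['camera_matrix']),d=np.array(c['dist_coeffs']),E=E,im=c['pixels'])
def ray(c,share,z):
    p=np.array([[[share[0]*560,share[1]*420]]],float)
    u=cv2.undistortPoints(p,c['K'],c['d'])[0,0]
    Rw=c['E'][:3,:3];o=-Rw.T@c['E'][:3,3];v=Rw.T@np.array([u[0],u[1],1])
    return o+v*(z-o[2])/v[2]
def proj(c,P):
    return cv2.projectPoints(np.array(P,float).reshape(-1,1,3),cv2.Rodrigues(c['E'][:3,:3])[0],c['E'][:3,3],c['K'],c['d'])[0][:,0]
Z=dict(drum_rim=.095,drum_floor=.02,clamp_hinge=.129,clamp_handle=.27,scoop_grip=.03,scoop_nose=.007,scoop=0,lid=0,lid_knob=.03,polisher=0,jar=0,bur_pot=0,bench_pin=0,brush=0.01,screwdriver=.01,hammer=.01,casting1=.004)
def report(name,c,things):
    for t in things:
        for r in bot.place_of(name,t)[:6]:
            if r['score']>.15:
                q=r['centre'];print(name,t,'%.2f'%r['score'],np.round([q[0]*560,q[1]*420]),np.round(ray(c,q,Z[t]),3))
E
python3 - <<'E'
from h import *
for n in('top','scene'):
    c=cam(n,f'pics/{n}0.png')
    report(n,c,Z)
o=bot.get_obs();print(o['clock'],o['eef_pos'],o['tool_rot'],bot.grip_depth)
E
```

```text
top drum_rim 0.68 [274. 236.] [ 0.505 -0.018  0.095]
top drum_floor 0.96 [276. 237.] [ 0.505 -0.025  0.02 ]
top drum_floor 0.74 [193. 253.] [0.453 0.277 0.02 ]
top drum_floor 0.69 [409. 228.] [ 0.522 -0.507  0.02 ]
top clamp_hinge 0.74 [263. 208.] [0.603 0.014 0.129]
top clamp_hinge 0.37 [194. 229.] [0.538 0.252 0.129]
top clamp_hinge 0.33 [276. 238.] [ 0.501 -0.026  0.129]
top clamp_handle 0.67 [261. 204.] [0.608 0.015 0.27 ]
top scoop_grip 0.77 [194. 254.] [0.449 0.273 0.03 ]
top scoop_nose 0.58 [194. 212.] [0.603 0.274 0.007]
top scoop_nose 0.25 [330. 178.] [ 0.713 -0.227  0.007]
top scoop 0.90 [193. 228.] [0.543 0.277 0.   ]
top lid 0.94 [313. 144.] [ 0.841 -0.171  0.   ]
top lid 0.81 [455. 259.] [ 0.404 -0.675  0.   ]
top lid 0.77 [344. 242.] [ 0.477 -0.272  0.   ]
top lid_knob 0.86 [462. 264.] [ 0.387 -0.689  0.03 ]
top lid_knob 0.62 [315. 143.] [ 0.84  -0.176  0.03 ]
top lid_knob 0.60 [346. 241.] [ 0.482 -0.274  0.03 ]
top lid_knob 0.42 [274. 238.] [ 0.498 -0.016  0.03 ]
top lid_knob 0.22 [329. 178.] [ 0.711 -0.222  0.03 ]
top polisher 0.82 [273. 240.] [ 0.492 -0.012  0.   ]
t
[... 1127 characters left out ...]
] [ 0.84 -0.17  0.03]
scene polisher 0.60 [282. 198.] [ 0.471 -0.009  0.   ]
scene polisher 0.29 [303. 165.] [0.32  0.156 0.   ]
scene jar 0.64 [374. 222.] [0.722 0.258 0.   ]
scene jar 0.50 [397. 165.] [0.48  0.522 0.   ]
scene bur_pot 0.94 [248. 258.] [ 0.695 -0.232  0.   ]
scene bench_pin 0.65 [393. 198.] [0.64  0.397 0.   ]
scene brush 0.55 [272. 186.] [ 0.404 -0.021  0.01 ]
scene brush 0.21 [299. 192.] [0.477 0.063 0.01 ]
scene screwdriver 0.57 [397. 164.] [0.484 0.515 0.01 ]
scene hammer 0.93 [157. 248.] [ 0.534 -0.513  0.01 ]
scene hammer 0.25 [284. 185.] [0.413 0.026 0.01 ]
1.8 [0.20469982 0.45617658 0.23130316] [ 2.09353456e-01  9.77840033e-01 -8.36009757e-06 -9.77647988e-06] 0.0187
```

View pics/top0.png

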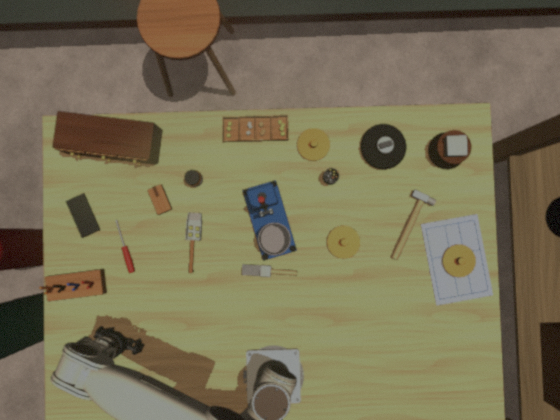

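View pics/scene0.png

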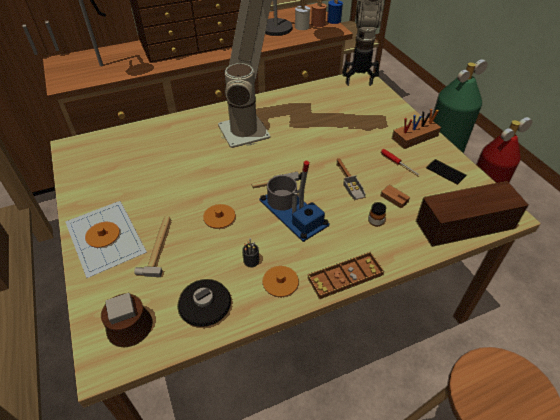

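Look-alikes in the top picture: three orange lids at (344,242), (313,144) and (459,260). The nearest to the base (274,385) is (344,242), at about (0.48,-0.27). There is only one scoop, with its pan at (194,228) and its handle running to (192,270). The brush at (269,271) has a similar handle. Here is a close crop to check.

```bash
python3 - <<'E'
from h import *
im=cv2.imread('pics/top0.png')[175:290,170:370]
cv2.imwrite('pics/crop0.png',cv2.resize(im,None,fx=4,fy=4,interpolation=cv2.INTER_CUBIC))
c=bot.camera('wrist');print(np.round(c['T_tool_cam'],3),np.round(c['camera_matrix']))
E
```

```text
[[-0.    -0.957 -0.291  0.075]
 [ 1.    -0.    -0.001 -0.   ]
 [ 0.001 -0.291  0.957 -0.143]
 [ 0.     0.     0.     1.   ]] [[334.   0. 280.]
 [  0. 334. 209.]
 [  0.   0.   1.]]
```

View pics/crop0.png

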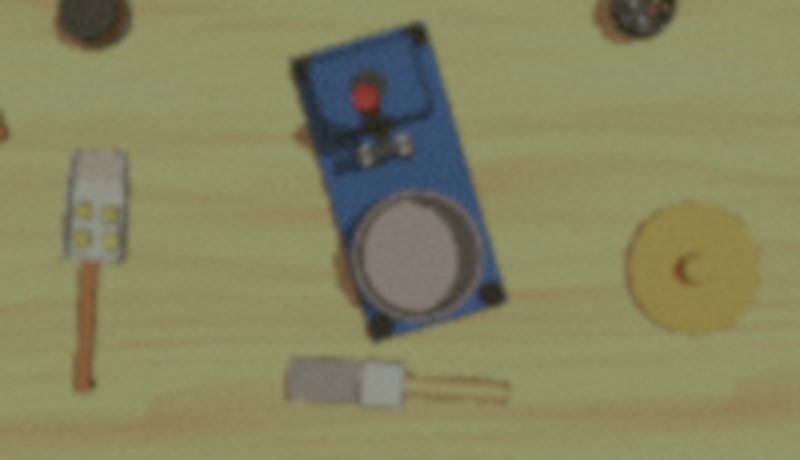

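The crop shows the scoop's handle at crop (88,325) with four castings in the pan, and the plain nearest lid at crop (693,267). The choice stands. I'm moving above the scoop for a wrist view.

```bash
python3 -m creep '[0.03,-0.026,0,0.1,0.085, 0.058,-0.052,0,0.2,0.085, 0.085,-0.078,0,0.3,0.085, 0.113,-0.104,0,0.35,0.085, 0.14,-0.13,0,0.35,0.085, 0.168,-0.156,0,0.35,0.085, 0.195,-0.176,0,0.35,0.085, 0.195,-0.176,0,0.35,0.085, 0.195,-0.176,0,0.35,0.085]'
python3 - <<'E'
from h import *
c=cam('wrist','pics/w1.png'); report('wrist',c,['scoop','scoop_grip','scoop_nose','casting1'])
o=bot.get_obs();print(o['clock'],o['eef_pos'],R.from_quat(o['tool_rot']).as_matrix()[:,1],o['joint_pos'])
E
```

```text
clock: 2.6
eef_pos: [0.4009, 0.2789, 0.2312]
tool_rot: [0.038, 0.999, 0.0, -0.0]
ft_force: [-0.3, -0.3, 0.4]
grip_width: 0.0848
grasp_force: 0.0
wrist scoop 0.82 [284. 285.] [0.538 0.272 0.   ]
wrist scoop_grip 0.88 [283. 227.] [0.45  0.278 0.03 ]
wrist scoop_nose 0.75 [284. 328.] [0.598 0.268 0.007]
wrist scoop_nose 0.38 [ 53. 266.] [ 0.489 -0.008  0.007]
wrist casting1 0.66 [297. 270.] [0.518 0.291 0.004]
wrist casting1 0.62 [275. 270.] [0.516 0.264 0.004]
wrist casting1 0.57 [293. 287.] [0.54  0.284 0.004]
wrist casting1 0.46 [278. 287.] [0.539 0.266 0.004]
2.85 [0.39879736 0.28099237 0.23130652] [6.96613164e-02 9.97570700e-01 1.00210552e-05] [ 6.13700801e-01  2.16703447e-01 -2.58880086e-02  1.32839690e+00
  1.69295643e-04  6.83418564e-01]
```

View pics/w1.png

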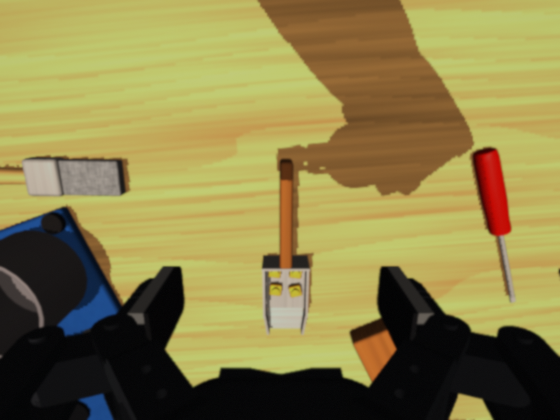

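The wrist view shows the scoop aligned with the tool, its grip point at (283,227) and four castings in the pan. That gives a grip point of (0.452,0.278) and a yaw of about -0.07. I'll grip a little farther back, which leaves room for the handle to pivot, and test whether claw width can set the grip force.

```bash
python3 -m creep '[0.028,-0.001,-0.04,0,0.06, 0.028,-0.001,-0.08,0,0.05, 0.028,-0.001,-0.12,0,0.04, 0.028,-0.001,-0.16,0,0.04, 0.028,-0.001,-0.195,0,0.04, 0.028,-0.001,-0.22,0,0.04, 0.028,-0.001,-0.22,0,0.03, 0.028,-0.001,-0.22,0,0.02, 0.028,-0.001,-0.22,0,0.016]'
for w in 1; do python3 -m creep '[0,0,0,0,0.0145,0,0,0,0,0.0145,0,0,0,0,0.0145]'; python3 -m creep '[0,0,0,0,0.0138,0,0,0,0,0.0138,0,0,0,0,0.0138]';python3 -m creep '[0,0,0,0,0.013,0,0,0,0,0.013,0,0,0,0,0.013]';python3 -m creep '[0,0,0,0,0.01,0,0,0,0,0.01,0,0,0,0,0.01]'; done
```

```text
clock: 3.6
eef_pos: [0.4285, 0.2806, 0.0129]
tool_rot: [0.035, 0.999, 0.001, 0.001]
ft_force: [0.9, -0.2, 1.1]
grip_width: 0.0158
grasp_force: 0.0
clock: 3.85
eef_pos: [0.4292, 0.2804, 0.0133]
tool_rot: [0.036, 0.999, 0.001, 0.002]
ft_force: [0.8, 1.3, 0.2]
grip_width: 0.0142
grasp_force: 0.5
clock: 4.1
eef_pos: [0.4291, 0.2804, 0.0132]
tool_rot: [0.036, 0.999, 0.001, 0.002]
ft_force: [-0.4, 1.4, 7.4]
grip_width: 0.0142
grasp_force: 7.2
clock: 4.35
eef_pos: [0.4291, 0.2804, 0.0133]
tool_rot: [0.036, 0.999, 0.001, 0.002]
ft_force: [-0.6, 1.3, 7.0]
grip_width: 0.0136
grasp_force: 25.1
clock: 4.6
eef_pos: [0.4292, 0.2804, 0.0134]
tool_rot: [0.036, 0.999, 0.002, 0.002]
ft_force: [-0.6, 1.8, 8.6]
grip_width: 0.0128
grasp_force: 58.5
```

Grip force follows the commanded width (7 N at 13.8 mm, 25 N at 13 mm, about 60 N at 10 mm), so the scoop can pivot in the pads under gravity with a lighter grip. Next I lift it at full grip.

```bash
python3 -m creep '[0,0,0.004,0,0.0, 0,0,0.012,0,0.0, 0,0,0.025,0,0.0, 0,0,0.04,0,0.0, 0,0,0.06,0,0.0, 0,0,0.08,0,0.0, 0,0,0.1,0,0.0, 0,0,0.12,0,0.0, 0,0,0.135,0,0.0, 0,0,0.14,0,0.0]'
python3 -m creep '[0,0,0.015,0,0, 0,0,0.035,0,0.0, 0,0,0.055,0,0.0, 0,0,0.075,0,0.0, 0,0,0.08,0,0.0, 0,0,0.08,0,0.0]'
python3 - <<'E'
from h import *
c=cam('wrist','pics/w2.png');d=cam('scene'); d2=cam('top')
for n,cc in(('wrist',c),('scene',d),('top',d2)):
  for t in('scoop_nose','scoop_grip','drum_rim','clamp_hinge','clamp_handle'):
    for r in bot.place_of(n,t)[:2]:
      q=r['centre'];print(n,t,'%.2f'%r['score'],np.round([q[0]*560,q[1]*420]),np.round(ray(cc,q,Z[t] if 'scoop' not in t else .23),3))
print(bot.get_obs()['eef_pos'])
E
```

```text
clock: 5.43
eef_pos: [0.4284, 0.2794, 0.1539]
tool_rot: [0.036, 0.999, 0.001, 0.001]
ft_force: [0.1, -0.6, -3.0]
grip_width: 0.0127
grasp_force: 58.5
clock: 5.93
eef_pos: [0.4282, 0.2794, 0.2322]
tool_rot: [0.036, 0.999, 0.001, 0.001]
ft_force: [-0.2, 0.0, -2.6]
grip_width: 0.013
grasp_force: 58.6
wrist scoop_grip 0.82 [281. 329.] [0.461 0.278 0.23 ]
wrist clamp_hinge 0.89 [  4. 384.] [0.581 0.007 0.129]
wrist clamp_handle 0.25 [281. 331.] [0.432 0.28  0.27 ]
scene scoop_nose 0.57 [368. 158.] [0.614 0.26  0.23 ]
scene scoop_grip 0.90 [352. 124.] [0.421 0.307 0.23 ]
scene scoop_grip 0.17 [364. 156.] [0.601 0.254 0.23 ]
scene drum_rim 0.93 [283. 186.] [ 0.502 -0.018  0.095]
scene clamp_hinge 0.86 [299. 194.] [0.593 0.006 0.129]
scene clamp_handle 0.73 [304. 169.] [0.623 0.007 0.27 ]
top scoop_nose 0.78 [184. 213.] [0.591 0.266 0.23 ]
top scoop_grip 0.78 [183. 259.] [0.441 0.274 0.23 ]
top scoop_grip 0.57 [180. 213.] [0.589 0.278 0.23 ]
top drum_rim 0.62 [273. 234.] [ 0.513 -0.016  0.095]
top clamp_hinge 0.86 [266. 213.] [0.585 0.006 0.129]
top clamp_handle 0.40 [262. 200.] [0.622 0.011 0.27 ]
[0.42772692 0.27919099 0.23138599]
```

View pics/w2.png

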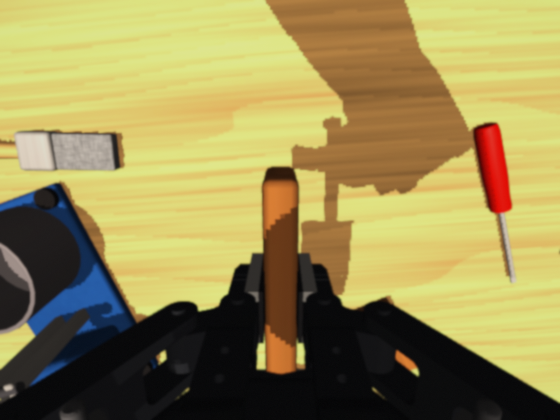

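The scoop is held level; the wrist view shows the handle end at (281,175). The estimates agree on the drum centre at about (0.505,-0.02) and the hinge at about (0.594,0.007). I'm carrying it over the drum with its nose above the mouth.

```bash
python3 -m creep '[-0.004,-0.008,0,0,0, -0.01,-0.025,0,0,0, -0.018,-0.05,0,0,0, -0.026,-0.08,0,0,0, -0.034,-0.11,0,0,0, -0.041,-0.14,0,0,0, -0.047,-0.17,0,0,0, -0.051,-0.2,0,0,0, -0.054,-0.225,0,0,0, -0.055,-0.25,0,0,0]'
python3 -m creep '[0,-0.018,0,0,0, 0,-0.03,0,0,0, 0,-0.038,0,0,0, 0,-0.04,-0.01,0,0, 0,-0.04,-0.025,0,0, 0,-0.04,-0.04,0,0, 0,-0.04,-0.04,0,0]'
python3 - <<'E'
from h import *
c=cam('wrist');d=cam('scene'); d2=cam('top','pics/t3.png')
for n,cc in(('wrist',c),('scene',d),('top',d2)):
  for t in('scoop_nose','drum_rim','casting1'):
    for r in bot.place_of(n,t)[:3]:
      q=r['centre'];print(n,t,'%.2f'%r['score'],np.round([q[0]*560,q[1]*420]),np.round(ray(cc,q,Z[t] if 'drum' in t else .17),3))
a=cv2.resize(d2['im'][180:280,210:310],(400,400),interpolation=2);b=cv2.resize(d['im'][120:240,220:340],(400,400),interpolation=2)
cv2.imwrite('pics/m3.png',np.hstack([a,b])[:,:,::-1]);print(bot.get_obs()['eef_pos'])
E
```

```text
clock: 7.67
eef_pos: [0.3713, 0.0275, 0.2315]
tool_rot: [0.036, 0.999, -0.0, 0.0]
ft_force: [0.2, -0.0, -2.3]
grip_width: 0.0132
grasp_force: 58.6
clock: 8.25
eef_pos: [0.3703, -0.0109, 0.189]
tool_rot: [0.036, 0.999, -0.0, -0.003]
ft_force: [-0.8, 0.7, -2.7]
grip_width: 0.0127
grasp_force: 58.6
scene scoop_nose 0.71 [284. 177.] [ 0.534 -0.025  0.17 ]
scene drum_rim 0.91 [281. 187.] [ 0.503 -0.026  0.095]
scene casting1 0.65 [275. 185.] [ 0.556 -0.072  0.17 ]
top scoop_nose 0.74 [276. 228.] [ 0.535 -0.027  0.17 ]
top drum_rim 0.98 [276. 242.] [ 0.487 -0.026  0.095]
top drum_rim 0.19 [267. 210.] [0.597 0.004 0.095]
top casting1 0.44 [278. 242.] [ 0.488 -0.034  0.17 ]
top casting1 0.43 [270. 250.] [ 0.46  -0.005  0.17 ]
top casting1 0.42 [272. 239.] [ 0.496 -0.013  0.17 ]
[ 0.37282749 -0.01080435  0.19152133]
```

View pics/m3.png

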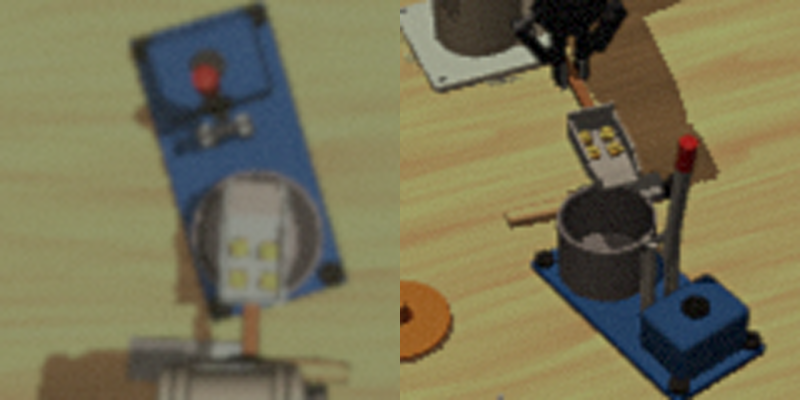

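The nose is over the mouth, with the castings intact in the pan. Next I lower a bit and ease the grip in stages so the pan dips under its own weight.

```bash
cat > look.py <<'E'
from h import *
import sys
d=cam('scene'); w=cam('wrist')
b=cv2.resize(d['im'][110:230,220:340],(400,400),interpolation=2)
cv2.imwrite(sys.argv[1],np.hstack([b,cv2.resize(w['im'],(400,400))])[:,:,::-1])
for t in('scoop_nose','scoop'):
    for r in bot.place_of('scene',t)[:2]: print(t,'%.2f'%r['score'],np.round(np.array(r['centre'])*[560,420],1))
o=bot.get_obs();print(o['eef_pos'],o['ft_force'],o['ft_torque'],o['clock'])
print('pred tilt->nose px')
g=np.array(o['eef_pos'])+[0,0,.0187];a=np.array([.9976,-.07,0])
for th in (0,15,30,45,60):
    t=np.radians(th);print(th,np.round(proj(d,[g+a*(.172*np.cos(t)-.023*np.sin(t))+[0,0,-.172*np.sin(t)-.023*np.cos(t)]])[0],1))
E
python3 -m creep '[0,0,-0.012,0,0, 0,0,-0.026,0,0, 0,0,-0.026,0,0.01, 0,0,-0.026,0,0.013, 0,0,-0.026,0,0.0134, 0,0,-0.026,0,0.0134]'
python3 -m creep '[0,0,0,0,0.0136,0,0,0,0,0.0137]'
python3 look.py pics/l1.png
```

```text
clock: 9.35
eef_pos: [0.3734, -0.0108, 0.1661]
tool_rot: [0.036, 0.999, 0.0, 0.001]
ft_force: [-1.0, -0.4, -2.6]
grip_width: 0.0135
grasp_force: 25.0
clock: 9.52
eef_pos: [0.3735, -0.0109, 0.166]
tool_rot: [0.036, 0.999, -0.0, 0.001]
ft_force: [0.2, 1.0, -2.0]
grip_width: 0.0136
grasp_force: 12.5
scoop_nose 0.67 [277.1 175.1]
scoop_nose 0.56 [284.1 191.1]
scoop 0.71 [278.9 178.5]
[ 0.37346043 -0.01087761  0.1658661 ] [ 1.27939001 -0.45945717 -0.43482705] [ 0.03585545 -0.24785749 -0.00920322] 9.7167
pred tilt->nose px
0 [286.2 180.9]
15 [285.1 187.6]
30 [283.  191.2]
45 [280.3 191.7]
60 [277.  189.3]
```

View pics/l1.png

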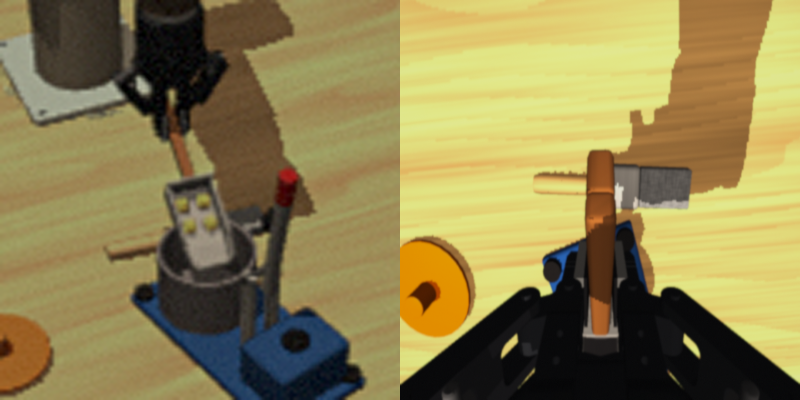

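The scoop has dipped about 20° with its nose inside the drum, resting on the near rim, and the castings are still in the pan. I'm raising and moving forward with the loose grip so it swings steeper.

```bash
python3 -m creep '[0.002,0,0.008,0,0.0137, 0.006,0,0.016,0,0.0137, 0.012,-0.001,0.022,0,0.0137, 0.018,-0.001,0.025,0,0.0137, 0.024,-0.002,0.025,0,0.0137, 0.03,-0.002,0.025,0,0.0137, 0.036,-0.002,0.025,0,0.0137, 0.036,-0.002,0.025,0,0.0137]'
python3 look.py pics/l2.png
```

```text
clock: 10.38
eef_pos: [0.4099, -0.0128, 0.1899]
tool_rot: [0.036, 0.999, 0.0, 0.0]
ft_force: [-0.1, -0.4, -1.6]
grip_width: 0.0139
grasp_force: 12.8
scoop_nose 0.85 [284.5 193. ]
scoop_nose 0.61 [246.3 261.7]
scoop 0.92 [281.4 176.5]
[ 0.40818639 -0.01279582  0.18991225] [-0.79179437 -0.20626726 -1.80526012] [ 0.00360657 -0.00411603 -0.01932585] 10.5833
pred tilt->nose px
0 [289.7 182.2]
15 [288.5 189. ]
30 [286.3 192.7]
45 [283.4 193.2]
60 [280.  190.6]
```

View pics/l2.png

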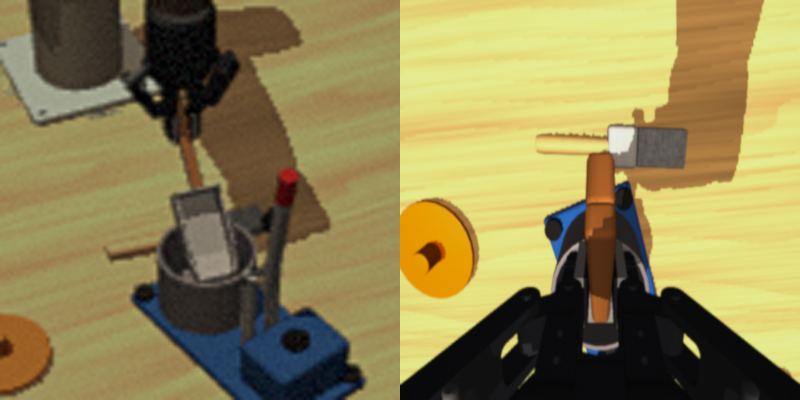

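The pan is empty, and the measured weight dropped by about 0.8 N, which matches 80 g. I'm tightening the grip, rising clear and carrying the scoop back to its old spot.

```bash
python3 -m creep '[0,0,0,0,0.0, 0,0,0,0,0, -0.004,0,0.02,0,0, -0.008,0,0.05,0,0, -0.008,0,0.08,0,0, -0.008,0.02,0.1,0,0, -0.008,0.06,0.1,0,0, -0.008,0.1,0.1,0,0, 0.02,0.14,0.09,0,0, 0.04,0.18,0.07,0,0]'
python3 -m creep '[0.01,0.04,-0.02,0,0, 0.015,0.075,-0.04,0,0, 0.015,0.1,-0.06,0,0, 0.015,0.113,-0.07,0,0, 0.015,0.113,-0.07,0,0]'
python3 look.py pics/l3.png
python3 - <<'E'
from h import *
d=cam('top');s=cam('scene');cs=cam('wrist')
for n,cc in(('top',d),('scene',s)):
  for t in('scoop_nose','casting1','lid','lid_knob','drum_rim','clamp_hinge'):
    for r in bot.place_of(n,t)[:4]:
      if r['score']>.3: q=r['centre'];print(n,t,'%.2f'%r['score'],np.round([q[0]*560,q[1]*420]),np.round(ray(cc,q,Z[t] if 'lid' in t or 'd' in t else .09 if 'scoop' in t else .02),3))
g=np.array(bot.get_obs()['eef_pos'])+[0,0,.0187];a=np.array([.9976,-.07,0]);print(g)
for th in (15,30,45,60):
    t=np.radians(th);P=[g+a*(.172*np.cos(t)-.023*np.sin(t))+[0,0,-.172*np.sin(t)-.023*np.cos(t)]];print(th,np.round(proj(s,P)[0],1),np.round(proj(d,P)[0],1),np.round(P,3))
a=cv2.resize(d['im'][180:290,170:370],(800,440),interpolation=2)
cv2.imwrite('pics/t4.png',a[:,:,::-1])
E
```

```text
clock: 11.42
eef_pos: [0.4437, 0.1569, 0.2685]
tool_rot: [0.036, 0.999, 0.001, 0.003]
ft_force: [1.0, -0.2, -1.9]
grip_width: 0.013
grasp_force: 59.0
clock: 11.83
eef_pos: [0.4551, 0.2693, 0.1927]
tool_rot: [0.034, 0.999, -0.001, -0.003]
ft_force: [-0.8, -0.5, -3.8]
grip_width: 0.0129
grasp_force: 59.0
scoop_nose 0.89 [355.6 179.2]
scoop 0.89 [352.4 164. ]
[0.45765979 0.26677945 0.19743119] [ 0.14821289  0.25841607 -1.57264034] [ 0.01712662  0.06750961 -0.0464222 ] 12.0333
pred tilt->nose px
0 [367.1 168.3]
15 [364.  175.4]
30 [359.8 179.3]
45 [355.1 180.1]
60 [350.1 177.9]
top scoop_nose 0.57 [196. 223.] [0.562 0.251 0.09 ]
top lid 0.97 [311. 144.] [ 0.842 -0.163  0.   ]
top lid 0.83 [461. 261.] [ 0.396 -0.697  0.   ]
top lid 0.68 [341. 243.] [ 0.472 -0.263  0.   ]
top lid_knob 0.66 [316. 144.] [ 0.837 -0.178  0.03 ]
top lid_knob 0.58 [348. 242.] [ 0.476 -0.281  0.03 ]
top lid_knob 0.58 [461. 264.] [ 0.385 -0.686  0.03 ]
top drum_rim 0.90 [274. 239.] [ 0.497 -0.017  0.095]
top drum_rim 0.71 [276. 239.] [ 0.498 -0.026  0.095]
top drum_rim 0.32 [194. 179.] [0.714 0.253 0.095]
top clam
[... 285 characters left out ...]
 [ 0.462 -0.277  0.   ]
scene lid 0.69 [279. 199.] [ 0.471 -0.019  0.   ]
scene lid 0.63 [105. 238.] [ 0.403 -0.68   0.   ]
scene lid_knob 0.90 [100. 228.] [ 0.382 -0.684  0.03 ]
scene lid_knob 0.83 [281. 276.] [ 0.831 -0.166  0.03 ]
scene drum_rim 0.72 [272. 183.] [ 0.469 -0.048  0.095]
scene drum_rim 0.63 [281. 188.] [ 0.509 -0.029  0.095]
scene clamp_hinge 0.61 [299. 194.] [0.493 0.054 0.02 ]
scene clamp_hinge 0.45 [391. 200.] [0.662 0.37  0.02 ]
[0.45707064 0.26773186 0.21474447]
15 [364.  175.5] [191.3 205.9] [[0.617 0.257 0.148]]
30 [359.9 179.4] [193.  213.1] [[0.594 0.258 0.109]]
45 [355.2 180.2] [194.2 222.6] [[0.562 0.26  0.077]]
60 [350.2 178. ] [194.8 233.7] [[0.523 0.263 0.054]]
```

View pics/t4.png

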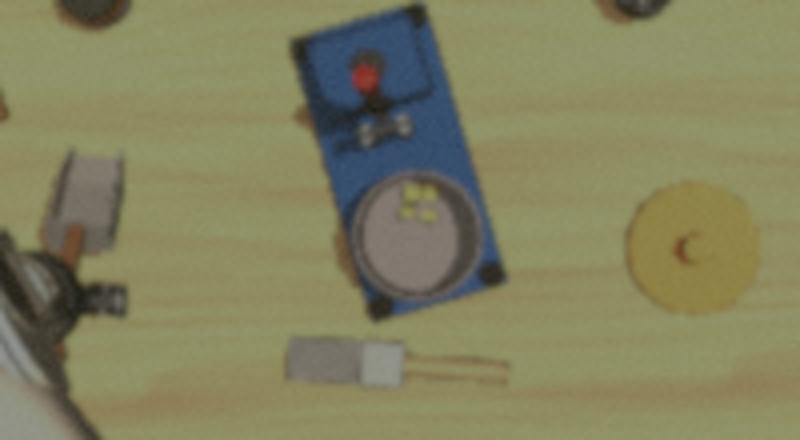

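All four castings lie in the drum at crop (420,200). The scoop is tilted about 43°. I'm lowering its nose onto the bench with a light grip, so the bench turns it flat again as I descend.

```bash
python3 -m creep '[0.002,0.002,-0.03,0,0.0, 0.005,0.005,-0.055,0,0.01, 0.008,0.008,-0.072,0,0.0135, 0.008,0.008,-0.081,0,0.0137, 0.001,0.008,-0.091,0,0.0137, -0.007,0.008,-0.1,0,0.0137, -0.014,0.008,-0.109,0,0.0137, -0.022,0.008,-0.121,0,0.0137, -0.031,0.008,-0.134,0,0.0137, -0.031,0.008,-0.134,0,0.0137]'
python3 look.py pics/l4.png
python3 -m creep '[-0.005,0,-0.01,0,0.0137, -0.01,0,-0.022,0,0.0137, -0.014,0,-0.035,0,0.0137, -0.016,0,-0.045,0,0.0137, -0.016,0,-0.049,0,0.0138, -0.016,0,-0.05,0,0.0138,-0.016,0,-0.05,0,0.0138]'
python3 look.py pics/l5.png
```

```text
clock: 13.62
eef_pos: [0.4236, 0.2749, 0.0606]
tool_rot: [0.035, 0.999, -0.001, -0.002]
ft_force: [-1.6, 0.2, -0.8]
grip_width: 0.0139
grasp_force: 11.8
scoop 0.85 [351.5 186.1]
[0.42726576 0.27619858 0.06317371] [ 0.82733545  0.0450873  -1.11082009] [ 0.00624884  0.13581686 -0.03598538] 13.8167
pred tilt->nose px
0 [360.3 189.3]
15 [357.5 195.4]
30 [353.8 198.6]
45 [349.6 198.9]
60 [345.  196.4]
clock: 14.4
eef_pos: [0.4113, 0.2763, 0.0132]
tool_rot: [0.036, 0.999, 0.001, 0.001]
ft_force: [-0.0, -0.4, -0.7]
grip_width: 0.0137
grasp_force: 8.2
scoop_nose 0.70 [356.1 199.1]
scoop_nose 0.66 [372.2 221.9]
scoop 0.78 [348.  188.1]
[0.4113402  0.27627767 0.01318371] [-0.26781213 -1.20360305  4.84419866] [-0.05754768  0.15622737  0.03851815] 14.6
pred tilt->nose px
0 [356.6 195.9]
15 [354.  201.7]
30 [350.5 204.6]
45 [346.4 204.8]
60 [342.  202.2]
```

View pics/l5.png

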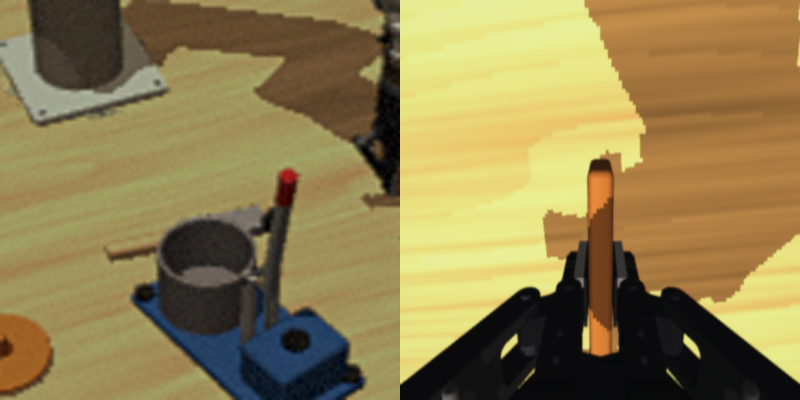

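The scoop appears back on its base. I'll open, rise, go to a viewing pose over the lid and check everything.

```bash
python3 -m creep '[0,0,0,0,0.02, 0,0,0,0,0.035, 0,0,0,0,0.05, 0,0,0.01,0,0.06, 0,0,0.04,0,0.06, 0,0,0.08,0,0.06, 0,0,0.12,0,0.06, 0,0,0.16,0,0.06, 0,0,0.2,0,0.06, 0,0,0.22,0,0.06]'
python3 -m creep '[0,-0.03,0,0,0.06, 0,-0.07,0,0,0.06, 0,-0.11,0,0,0.06, 0,-0.15,0,0,0.06, 0,-0.19,0,0,0.06, 0,-0.23,0,0,0.06, 0,-0.27,0,0,0.06, 0,-0.31,0,0,0.06, 0,-0.35,0,0,0.06, 0,-0.39,0,0,0.06]'
python3 -m creep '[-0.003,-0.04,0,0,0.06, -0.006,-0.08,0,0,0.06, -0.01,-0.12,0,0,0.06, -0.01,-0.15,0,0,0.06, -0.01,-0.16,0,0,0.06, -0.01,-0.16,0,0,0.06, -0.01,-0.16,0,0,0.06]'
python3 - <<'E'
from h import *
w=cam('wrist');s=cam('scene');t=cam('top')
report('wrist',w,['lid','lid_knob']);report('scene',s,['scoop','scoop_nose','scoop_grip']);report('top',t,['scoop','scoop_nose','scoop_grip'])
b=cv2.resize(s['im'][140:230,310:420],(400,300),interpolation=2)
a=cv2.resize(t['im'][190:290,170:300],(400,300),interpolation=2)
cv2.imwrite('pics/m5.png',np.hstack([cv2.resize(w['im'],(400,300)),b])[:,:,::-1])
cv2.imwrite('pics/w5.png',w['im'][:,:,::-1])
# orange blob fit
hsv=cv2.cvtColor(w['im'],cv2.COLOR_RGB2HSV);m=cv2.inRange(hsv,(8,190,120),(20,255,255))
n,l,st,ce=cv2.connectedComponentsWithStats(m);
for i in range(1,n):
    if st[i,4]>800:print(st[i],ce[i],ray(w,ce[i]/[560,420],.014))
print(bot.get_obs()['eef_pos'],bot.get_obs()['clock'])
E
```

```text
clock: 15.43
eef_pos: [0.4116, 0.2767, 0.2383]
tool_rot: [0.036, 0.999, 0.002, 0.003]
ft_force: [0.3, 0.4, 0.3]
grip_width: 0.0601
grasp_force: 0.0
clock: 16.27
eef_pos: [0.4095, -0.1162, 0.233]
tool_rot: [0.036, 0.999, -0.0, 0.001]
ft_force: [1.1, -0.1, 0.0]
grip_width: 0.06
grasp_force: 0.0
clock: 16.85
eef_pos: [0.3997, -0.274, 0.2322]
tool_rot: [0.036, 0.999, 0.001, -0.0]
ft_force: [0.2, 1.0, -0.4]
grip_width: 0.0602
grasp_force: 0.0
wrist lid 0.89 [290. 236.] [ 0.473 -0.267 -0.   ]
wrist lid_knob 0.71 [287. 248.] [ 0.475 -0.272  0.03 ]
scene scoop 0.67 [349. 186.] [0.516 0.27  0.   ]
scene scoop 0.56 [340. 164.] [0.378 0.302 0.   ]
scene scoop_nose 0.98 [356. 198.] [0.591 0.256 0.007]
scene scoop_grip 0.80 [342. 167.] [0.43  0.277 0.03 ]
top scoop_nose 0.68 [195. 217.] [0.584 0.27  0.007]
top scoop_grip 0.75 [195. 261.] [0.426 0.269 0.03 ]
[ 240  191  102   96 4354] [297.48024805 252.90399633] [ 0.48914431 -0.26043835  0.014     ]
[ 0.4002246  -0.27398326  0.23220972] 17.4
```

View pics/m5.png

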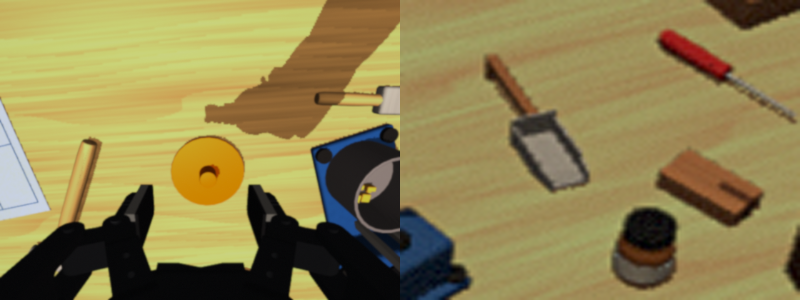

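The scoop lies flat and upright in the right panel, and the castings are visible in the drum. The lid is at wrist (291,238). The fit into the drum is tight, so I'll measure the lid and the rim by circle fits in wrist views.

```bash
cat >> h.py <<'E'
def planefit(c,pts,z,rad):
    from scipy.optimize import least_squares
    W=np.array([ray(c,p/np.array([560,420.]),z)[:2] for p in pts])
    f=lambda q:np.hypot(*(W-q[:2]).T)-q[2]
    r=least_squares(f,[*W.mean(0),rad],loss='soft_l1',f_scale=.001)
    return r.x,np.abs(f(r.x)).mean()
E
python3 - <<'E'
from h import *
w=cam('wrist')
hsv=cv2.cvtColor(w['im'],cv2.COLOR_RGB2HSV);m=cv2.inRange(hsv,(5,170,60),(22,255,255));m[:150]=0;m[:, :220]=0;m[300:]=0;m[:,360:]=0
m=cv2.morphologyEx(m,cv2.MORPH_OPEN,np.ones((3,3)))
n,l,st,ce=cv2.connectedComponentsWithStats(m);i=1+st[1:,4].argmax();print(st[i])
k,_=cv2.findContours((l==i).astype(np.uint8),cv2.RETR_EXTERNAL,cv2.CHAIN_APPROX_NONE)
h=cv2.convexHull(k[0])[:,0].astype(float)+.5
for z in(.008,.014):print(planefit(w,h,z,.06))
for r in bot.place_of('wrist','lid_knob')[:2]:print(r['score'],ray(w,r['centre'],.03))
E
python3 -m creep '[0,0.03,0,0,0.06, 0.005,0.07,0,0,0.06, 0.01,0.11,0,0,0.06, 0.015,0.15,0,0,0.06, 0.02,0.19,0,0,0.06, 0.02,0.225,0,0,0.06, 0.02,0.25,0,0,0.06, 0.02,0.25,0,0,0.06, 0.02,0.25,0,0,0.06]'
python3 - <<'E'
from h import *
w=cam('wrist','pics/w6.png');o=bot.get_obs();print(o['eef_pos'],o['clock'])
report('wrist',w,['drum_rim','drum_floor','clamp_hinge','clamp_handle','casting1'])
E
```

```text
[ 239  191  103   96 7786]
(array([ 0.47660544, -0.26743651,  0.06106428]), np.float64(0.00030449681639220034))
(array([ 0.47412503, -0.26745205,  0.06006517]), np.float64(0.0002995611227410899))
0.91 [ 0.47230844 -0.26997353  0.03      ]
clock: 18.25
eef_pos: [0.4201, -0.0233, 0.2322]
tool_rot: [0.034, 0.999, -0.0, 0.0]
ft_force: [0.3, 0.3, -0.2]
grip_width: 0.06
grasp_force: 0.0
[ 0.4201897  -0.02418925  0.23217754] 18.3
wrist drum_rim 0.97 [289. 271.] [ 0.491 -0.02   0.095]
wrist drum_floor 0.70 [285. 244.] [ 0.494 -0.023  0.02 ]
wrist drum_floor 0.49 [302. 137.] [0.376 0.002 0.02 ]
wrist clamp_hinge 0.66 [321. 379.] [0.585 0.003 0.129]
wrist clamp_hinge 0.52 [151. 390.] [ 0.587 -0.156  0.129]
wrist casting1 0.68 [282. 277.] [ 0.545 -0.031  0.004]
wrist casting1 0.62 [282. 257.] [ 0.518 -0.028  0.004]
wrist casting1 0.58 [300. 258.] [ 0.521 -0.006  0.004]
wrist casting1 0.48 [295. 276.] [ 0.545 -0.015  0.004]
```

View pics/w6.png

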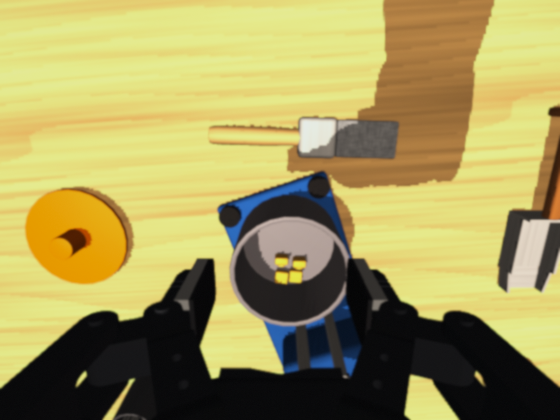

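The wrist view shows the rim ring centred at about (290,271) and four castings on the drum floor at (290,268). I'm fitting the ring by radial edge search.

```bash
python3 - <<'E'
from h import *
w=cam('wrist');im=w['im'].astype(int);sat=im.max(2)-im.min(2);g=im.sum(2)/3
# grey & fairly light pixels near ring, grouped by angle
ring=proj(w,[[.495+.0545*np.cos(a),-.021+.0545*np.sin(a),.095] for a in np.linspace(0,6.28,90)])
c0=ring.mean(0);pts=[]
for p in ring:
    v=p-c0;L=np.linalg.norm(v);v/=L
    if p[1]>300 and (p[0]<225 or p[0]>350):continue
    best=[];
    for r in np.arange(L-9,L+9,.25):
        x,y=c0+v*r;X,Y=int(x),int(y)
        s=cv2.getRectSubPix(w['im'],(1,1),(float(x)-.5,float(y)-.5))[0,0].astype(int)
        if s.max()-s.min()<40: best.append((s.mean(),r))
    if len(best)<20:continue
    b=np.array(best);k=b[:,0]>b[:,0].max()-25
    if b[k,1].ptp() if hasattr(b,'ptp') else np.ptp(b[k,1])<5: pts.append(c0+v*b[k,1].mean())
pts=np.array(pts);print(len(pts),c0)
q,e=planefit(w,pts,.095,.0545);print(q,e)
# Hough-free check with ellipse
print(cv2.fitEllipse(pts.astype(np.float32)))
E
```

```text
56 [291.23716354 274.57083271]
[ 0.49408585 -0.01904573  0.05431796] 0.000292100941269963
((293.5832824707031, 271.2273864746094), (105.8712387084961, 117.4375991821289), 84.34026336669922)
```

```bash
python3 - <<'E'
from h import *
im=cv2.imread('pics/w6.png').astype(int)
for r in(240,255,271): print(r,[tuple(x) for x in im[r,224:242]][::1],'\n',[tuple(x) for x in im[r,340:358]])
E
```

```text
240 [(np.int64(137), np.int64(233), np.int64(230)), (np.int64(138), np.int64(233), np.int64(230)), (np.int64(138), np.int64(232), np.int64(230)), (np.int64(137), np.int64(231), np.int64(228)), (np.int64(135), np.int64(220), np.int64(216)), (np.int64(136), np.int64(185), np.int64(175)), (np.int64(150), np.int64(133), np.int64(109)), (np.int64(168), np.int64(104), np.int64(58)), (np.int64(182), np.int64(103), np.int64(45)), (np.int64(187), np.int64(105), np.int64(44)), (np.int64(187), np.int64(106), np.int64(45)), (np.int64(180), np.int64(103), np.int64(45)), (np.int64(153), np.int64(88), np.int64(43)), (np.int64(103), np.int64(64), np.int64(43)), (np.int64(59), np.int64(48), np.int64(47)), (np.int64(60), np.int64(61), np.int64(68)), (np.int64(90), np.int64(95), np.int64(106)), (np.int64(128), np.int64(135), np.int64(149))] 
 [(np.int64(95), np.int64(97), np.int64(107)), (np.int64(74), np.int64(64), np.int64(65)), (np.int64(77), np.int64(50), np.int64(37)), (np.int64(84), np.int64(47), np.int64(24)), (np.int64(85), np.int64(48), np.int64(24)), (np.int64(78), np.int64(52), np.int64(44))
[... 3124 characters left out ...]
64(36), np.int64(40)), (np.int64(36), np.int64(37), np.int64(41)), (np.int64(36), np.int64(37), np.int64(41)), (np.int64(38), np.int64(39), np.int64(44)), (np.int64(43), np.int64(45), np.int64(49)), (np.int64(41), np.int64(42), np.int64(47)), (np.int64(25), np.int64(25), np.int64(28)), (np.int64(9), np.int64(9), np.int64(11)), (np.int64(6), np.int64(5), np.int64(6)), (np.int64(7), np.int64(5), np.int64(5)), (np.int64(6), np.int64(5), np.int64(5)), (np.int64(6), np.int64(6), np.int64(6)), (np.int64(6), np.int64(5), np.int64(5)), (np.int64(6), np.int64(6), np.int64(7)), (np.int64(6), np.int64(5), np.int64(6)), (np.int64(8), np.int64(7), np.int64(7)), (np.int64(10), np.int64(10), np.int64(11))]
```

```bash
python3 - <<'E'
from h import *
from scipy.optimize import least_squares
w=cam('wrist');im=w['im'].astype(np.float32);lab=im.max(2)-im.min(2)
c0=np.array([290.3,271.]);W=[];A=[]
for a in np.radians(np.arange(0,360,3)):
    v=np.array([np.cos(a),np.sin(a)]);rr=np.arange(45,66,.25)
    P=c0+v*rr[:,None]
    s=cv2.remap(im,(P[:,0]-.5).astype(np.float32)[None],(P[:,1]-.5).astype(np.float32)[None],1)[0]
    ok=(s.max(1)-s.min(1)<32)&(s.mean(1)>115)
    if not 6<=ok.sum()<=30:continue
    r=rr[ok]
    if np.ptp(r)>8:continue
    W.append(ray(w,(c0+v*r.mean())/[560,420],.095)[:2]);A.append(np.degrees(a))
W=np.array(W);print(len(W),np.round(A))
f=lambda q:np.hypot(*(W-q[:2]).T)-.0545
q=least_squares(f,[.494,-.021],loss='soft_l1',f_scale=.0007).x;print(q,np.round(f(q)*1e3,1))
E
```

```text
67 [ 24.  27.  30.  33.  36.  39.  42.  45.  48.  51.  54.  57.  60.  63.
  66.  69.  72.  75.  78.  81.  84.  87.  90.  93.  96.  99. 102. 105.
 114. 117. 120. 123. 126. 129. 132. 135. 138. 141. 144. 147. 150. 153.
 156. 159. 162. 165. 168. 171. 174. 177. 180. 183. 186. 189. 192. 195.
 198. 201. 210. 213. 216. 219. 222. 225. 228. 342. 345.]
[ 0.49368966 -0.01853359] [-1.3 -0.7 -0.4 -0.5 -0.6 -0.4 -0.2 -0.3 -0.4 -0.2 -0.1 -0.  -0.2 -0.2
  0.   0.1 -0.1 -0.1  0.   0.4  0.2  0.1  0.2  0.3  0.4  0.2  0.2  0.5
  1.6  0.1 -0.1 -0.  -0.3 -0.4  0.  -0.2 -0.1 -0.3 -0.1  0.  -0.3 -0.3
 -0.3 -0.2 -0.2 -0.4 -0.3 -0.1 -0.2 -0.2 -0.3  0.  -0.3 -0.4 -0.3 -0.2
  0.1  0.6 -0.  -0.3 -0.2 -0.2 -0.1 -0.3 -0.5 -1.  -0.8]
```

Pose readings carry about a millimetre of noise, so I'll average over several shots, and do the same for the lid.

```bash
cat > fits.py <<'E'
from h import *
from scipy.optimize import least_squares
def avgcam(n=8):
    ps=[];
    for i in range(n):
        o=bot.get_obs();ps.append(np.r_[o['eef_pos'],o['tool_rot']]);c=bot.camera('wrist')
    ps=np.array(ps);m=ps.mean(0);T=np.eye(4);T[:3,:3]=R.from_quat(m[3:]/np.linalg.norm(m[3:])).as_matrix();T[:3,3]=m[:3]
    print('pose',np.round(m[:3],4),'sd',np.round(ps.std(0)[:3],4),'toolx ang',np.arctan2(T[1,1],T[0,1]))
    return dict(K=np.array(c['camera_matrix']),d=np.array(c['dist_coeffs']),E=np.linalg.inv(T@np.array(c['T_tool_cam'])),im=c['pixels'])
def rim(w,c0=(290.3,271.)):
    im=w['im'].astype(np.float32);W=[]
    for a in np.radians(np.arange(0,360,3)):
        v=np.array([np.cos(a),np.sin(a)]);rr=np.arange(45,66,.25);P=c0+v*rr[:,None]
        s=cv2.remap(im,(P[:,0]-.5).astype(np.float32)[None],(P[:,1]-.5).astype(np.float32)[None],1)[0]
        ok=(s.max(1)-s.min(1)<32)&(s.mean(1)>115)
        if 6<=ok.sum()<=30 and np.ptp(rr[ok])<8: W.append(ray(w,(c0+v*rr[ok].mean())/[560,420],.095)[:2])
    W=np.array(W);f=lambda q:np.hypot(*(W-q[:2]).T)-.0545
    return least_squares(f,[.494,-.021],loss='soft_l1',f_scale=.0007).x
def lid(w,c0,z,half=75):
    hsv=cv2.cvtColor(w['im'],cv2.COLOR_RGB2HSV);m=cv2.inRange(hsv,(5,170,60),(22,255,255))
    k=np.zeros_like(m);k[int(c0[1]-half):int(c0[1]+half),int(c0[0]-half):int(c0[0]+half)]=1;m*=k
    m=cv2.morphologyEx(m,cv2.MORPH_OPEN,np.ones((3,3)))
    n,l,st,ce=cv2.connectedComponentsWithStats(m);i=1+st[1:,4].argmax();print(st[i])
    k,_=cv2.findContours((l==i).astype(np.uint8),cv2.RETR_EXTERNAL,cv2.CHAIN_APPROX_NONE)
    return planefit(w,cv2.convexHull(k[0])[:,0].astype(float)+.5,z,.06)
E
python3 -c "
from fits import *
w=avgcam();print(rim(w))"
python3 -m creep '[0,-0.03,0,0,0.06, -0.005,-0.07,0,0,0.06, -0.01,-0.11,0,0,0.06, -0.015,-0.15,0,0,0.06, -0.02,-0.19,0,0,0.06, -0.02,-0.225,0,0,0.06, -0.02,-0.25,0,0,0.06, -0.02,-0.25,0,0,0.06, -0.02,-0.25,0,0,0.06]'
python3 -c "
from fits import *
w=avgcam();print(lid(w,(291,239),.014))"
```

```text
pose [ 0.4201 -0.0247  0.2321] sd [0.     0.0003 0.    ] toolx ang 1.4981015857110127
[ 0.49367035 -0.01893991]
clock: 19.8
eef_pos: [0.3998, -0.2753, 0.2317]
tool_rot: [0.037, 0.999, 0.0, -0.0]
ft_force: [0.3, 0.7, -0.0]
grip_width: 0.06
grasp_force: 0.0
pose [ 0.4001 -0.2736  0.232 ] sd [0.0002 0.0007 0.0002] toolx ang 1.4996616498706352
[ 239  190  102   97 7747]
(array([ 0.47359842, -0.26775517,  0.06000856]), np.float64(0.0002829897442013205))
```

The lid fits at (0.4736,-0.2678) with radius 60.0 mm, and the rim centre is at (0.4937,-0.0190). I'm grasping the knob with the tips just above the flange.

```bash
python3 -m creep '[0.02,0.002,-0.02,0,0.06, 0.045,0.004,-0.05,0,0.06, 0.065,0.006,-0.085,0,0.06, 0.0735,0.006,-0.12,0,0.06, 0.0735,0.006,-0.155,0,0.06, 0.0735,0.006,-0.185,0,0.06, 0.0735,0.006,-0.205,0,0.05, 0.0735,0.006,-0.214,0,0.045, 0.0735,0.006,-0.214,0,0.035, 0.0735,0.006,-0.214,0,0.028]'
python3 -m creep '[0,0,0,0,0.02,0,0,0,0,0.0,0,0,0,0,0.0,0,0,0,0,0]'
python3 -m creep '[0,0,0.01,0,0, 0,0,0.03,0,0, 0,0,0.06,0,0, 0,0,0.1,0,0, 0,0,0.14,0,0, 0,0,0.165,0,0, 0,0,0.165,0,0, 0,0,0.165,0,0]'
python3 - <<'E'
from fits import *
w=avgcam(6);cv2.imwrite('pics/w7.png',w['im'][:,:,::-1]);o=bot.get_obs();print(o['clock'],o['ft_force'],o['grip_width'])
E
```

```text
clock: 21.03
eef_pos: [0.4741, -0.2683, 0.0186]
tool_rot: [0.036, 0.999, -0.0, 0.0]
ft_force: [-0.5, -0.0, 0.5]
grip_width: 0.028
grasp_force: 0.0
clock: 21.37
eef_pos: [0.4743, -0.2688, 0.0193]
tool_rot: [0.036, 0.999, -0.001, 0.001]
ft_force: [-0.5, 0.5, 2.9]
grip_width: 0.024
grasp_force: 59.2
clock: 22.03
eef_pos: [0.4748, -0.269, 0.1861]
tool_rot: [0.036, 0.999, -0.001, 0.003]
ft_force: [-1.1, 0.7, -2.4]
grip_width: 0.0243
grasp_force: 59.1
pose [ 0.4731 -0.268   0.1828] sd [0.0009 0.0005 0.0017] toolx ang 1.4989352199865662
22.3333 [ 0.32366599 -0.60294776 -1.46389091] 0.023950841487437043
```

View pics/w7.png

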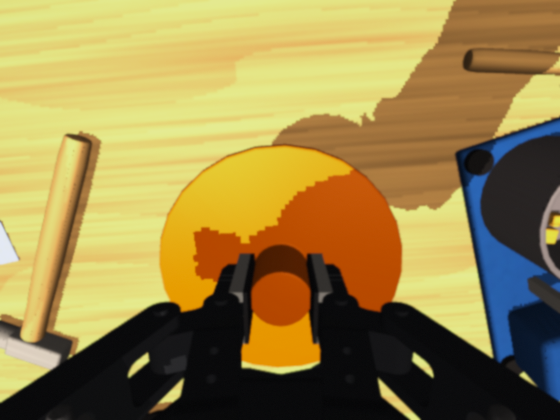

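The wrist view shows the lid held by its knob, with the flange centred at about (281,255). I'm fitting its offset from the tool.

```bash
python3 - <<'E'
from fits import *
w=avgcam(8);o=bot.get_obs()
hsv=cv2.cvtColor(w['im'],cv2.COLOR_RGB2HSV);m=cv2.inRange(hsv,(0,170,60),(22,255,255));m[:140]=0;m[:,:150]=0;m[:,410:]=0;m[290:]=0
T=np.linalg.inv(w['E']);
pts=[]
m2=cv2.morphologyEx(m,cv2.MORPH_OPEN,np.ones((5,5)))
k,_=cv2.findContours(m2,cv2.RETR_EXTERNAL,cv2.CHAIN_APPROX_NONE);k=max(k,key=cv2.contourArea)[:,0]
h=cv2.convexHull(k)[:,0].astype(float)+.5;h=h[h[:,1]<262]
z=.182-.0045
for zz in(z-.004,z,z+.004):print(planefit(w,h,zz,.06))
E
```

```text
pose [ 0.4732 -0.2681  0.1822] sd [0.0003 0.0002 0.0005] toolx ang 1.499009519638704
(array([ 0.47421619, -0.267776  ,  0.06050704]), np.float64(0.00023273855411881222))
(array([ 0.47221196, -0.26763776,  0.05891027]), np.float64(0.0002270697454871764))
(array([ 0.4702075 , -0.26749953,  0.05731342]), np.float64(0.00022137412787494475))
```

The lid is centred on the tool to within 0.5 mm. I'm carrying it over the drum and lowering, watching the force.

```bash
python3 -m creep '[0.002,0.02,0,0,0, 0.004,0.05,0,0,0, 0.007,0.085,0,0,0, 0.01,0.12,0,0,0, 0.013,0.155,0,0,0, 0.016,0.19,0,0,0, 0.018,0.22,0,0,0, 0.02,0.238,0,0,0, 0.02,0.246,0,0,0, 0.02,0.249,0,0,0]'
python3 -m creep '[0,0,0,0,0, 0,0,-0.01,0,0, 0,0,-0.025,0,0, 0,0,-0.04,0,0, 0,0,-0.053,0,0, 0,0,-0.06,0,0, 0,0,-0.06,0,0]'
python3 - <<'E'
from fits import *
w=avgcam(4);s=cam('scene')
a=cv2.resize(w['im'],(400,300));b=cv2.resize(s['im'][140:230,220:340],(400,300),interpolation=2)
cv2.imwrite('pics/m8.png',np.hstack([a,b])[:,:,::-1])
E
python3 -m creep '[0,0,-0.004,0,0, 0,0,-0.008,0,0, 0,0,-0.011,0,0, 0,0,-0.011,0,0]'
```

```text
clock: 23.57
eef_pos: [0.4937, -0.0181, 0.1833]
tool_rot: [0.035, 0.999, -0.0, 0.0]
ft_force: [0.3, -0.3, -1.1]
grip_width: 0.0236
grasp_force: 59.2
clock: 24.15
eef_pos: [0.4919, -0.0205, 0.1208]
tool_rot: [0.037, 0.999, -0.0, -0.002]
ft_force: [-0.5, 0.9, -0.9]
grip_width: 0.024
grasp_force: 59.2
pose [ 0.493  -0.0202  0.1223] sd [0.0008 0.0002 0.001 ] toolx ang 1.4974059914693596
clock: 24.73
eef_pos: [0.493, -0.0192, 0.1113]
tool_rot: [0.036, 0.999, -0.0, -0.001]
ft_force: [-0.3, -0.3, -1.9]
grip_width: 0.024
grasp_force: 59.2
```

The plug has entered without contact force. I'm continuing to the seat.

```bash
python3 -m creep '[0,0,-0.002,0,0, 0,0,-0.004,0,0, 0,0,-0.0055,0,0, 0,0,-0.0055,0,0]'
python3 -m creep '[0,0,-0.001,0,0, 0,0,-0.002,0,0, 0,0,-0.002,0,0]'
```

```text
clock: 25.07
eef_pos: [0.4936, -0.0193, 0.1065]
tool_rot: [0.036, 0.999, -0.0, -0.0]
ft_force: [0.5, 0.9, -1.5]
grip_width: 0.0237
grasp_force: 59.2
clock: 25.32
eef_pos: [0.4937, -0.0193, 0.1062]
tool_rot: [0.036, 0.999, 0.0, 0.001]
ft_force: [-4.3, 0.8, 9.7]
grip_width: 0.0238
grasp_force: 60.4
```

The lid is seated at 0.106 m, where the contact force begins. I'll release, rise, back off and measure the clamp.

```bash
python3 -m creep '[0,0,0,0,0.03, 0,0,0.001,0,0.045, 0,0,0.003,0,0.055, 0,0,0.02,0,0.055, 0,0,0.05,0,0.055, 0,0,0.085,0,0.055, -0.03,0,0.12,0,0.055, -0.06,0,0.15,0,0.055, -0.09,0,0.18,0,0.055, -0.1,0,0.2,0,0.055]'
python3 -m creep '[0,0,0,0,0, 0,0,0,0,0,0,0,0,0,0]'
python3 - <<'E'
from fits import *
w=avgcam(4);s=cam('scene');t=cam('top')
for n,c in(('wrist',w),('scene',s),('top',t)):
  for th,z in(('clamp_handle',.277),('clamp_hinge',.129),('lid_knob',.117),('lid',.087),('drum_rim',.095)):
    for r in bot.place_of(n,th)[:2]:
      q=r['centre'];print(n,th,'%.2f'%r['score'],np.round(np.array(q)*[560,420]),np.round(ray(c,q,z),3))
# blue plate axis from the top picture
hsv=cv2.cvtColor(t['im'],cv2.COLOR_RGB2HSV);m=cv2.inRange(hsv,(95,90,40),(130,255,255));k,_=cv2.findContours(m[170:270,230:310],0,2)
k=np.vstack([q for q in k if cv2.contourArea(q)>30]);print('blue',cv2.minAreaRect(k))
a=cv2.resize(w['im'],(400,300));b=cv2.resize(s['im'][140:230,220:340],(400,300),interpolation=2)
cv2.imwrite('pics/m9.png',np.hstack([a,b])[:,:,::-1])
E
```

```text
clock: 26.15
eef_pos: [0.391, -0.0193, 0.3069]
tool_rot: [0.036, 0.999, -0.0, 0.0]
ft_force: [0.2, -0.4, 0.0]
grip_width: 0.0549
grasp_force: 0.0
clock: 26.4
eef_pos: [0.3939, -0.0193, 0.3042]
tool_rot: [0.036, 0.999, 0.0, 0.0]
ft_force: [0.4, -0.5, -0.1]
grip_width: 0.0191
grasp_force: 0.0
pose [ 0.3936 -0.0193  0.3035] sd [0.0001 0.     0.0004] toolx ang 1.4990207866508276
wrist clamp_handle 0.57 [287. 262.] [ 0.401 -0.016  0.277]
wrist lid 0.70 [290. 266.] [ 0.498 -0.016  0.087]
wrist drum_rim 0.73 [288. 262.] [ 0.489 -0.018  0.095]
scene clamp_handle 0.73 [307. 169.] [0.633 0.013 0.277]
scene clamp_hinge 0.91 [300. 193.] [0.589 0.013 0.129]
scene lid_knob 0.74 [279. 278.] [ 0.89  -0.198  0.117]
scene lid_knob 0.63 [100. 229.] [ 0.471 -0.671  0.117]
scene lid 0.95 [285. 185.] [ 0.491 -0.005  0.087]
scene lid 0.91 [102. 237.] [ 0.482 -0.676  0.087]
scene drum_rim 0.81 [283. 187.] [ 0.506 -0.021  0.095]
scene drum_rim 0.63 [298. 190.] [0.544 0.026 0.095]
top clamp_handle 0.68 [261. 202.] [0.615 0.015 0.277]
top clamp_hinge 0.95 [264. 210.] [0.597 0.011 0.129]
top clamp_hinge 0.19 [275. 239.] [ 0.498 -0.023  0.129]
top lid_knob 0.79 [313. 143.] [ 0.825 -0.165  0.117]
top lid_knob 0.73 [460. 262.] [ 0.398 -0.654  0.117]
top lid 0.92 [458. 260.] [ 0.406 -0.655  0.087]
top lid 0.58 [311. 144.] [ 0.825 -0.158  0.087]
top drum_rim 0.74 [196. 182.] [0.704 0.249 0.095]
top drum_rim 0.63 [271. 239.] [ 0.495 -0.009  0.095]
blue ((35.523887634277344, 38.08121109008789), (47.06534194946289, 33.69065856933594), 73.61045837402344)
```

View pics/m9.png

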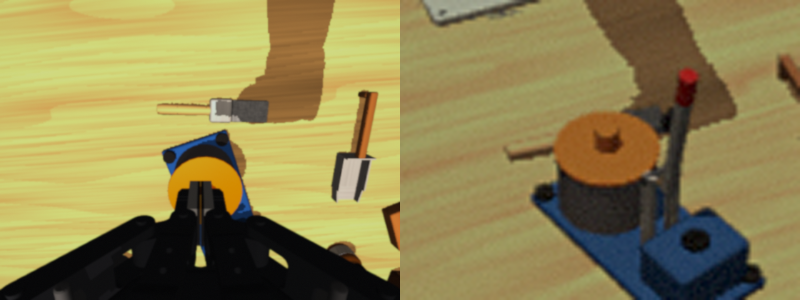

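The lid sits level and centred on the drum, at (605,145) in the right panel, with the clamp arm standing behind it. The polisher yaw is about 0.28 and the handle is near (0.62,0.017,0.277). I'm passing over the handle with shut fingers to get behind it.

```bash
python3 -m creep '[0,0,0.02,0.1,0, 0.02,0.004,0.037,0.2,0, 0.055,0.01,0.042,0.28,0, 0.09,0.018,0.042,0.28,0, 0.125,0.025,0.042,0.28,0, 0.16,0.03,0.042,0.28,0, 0.195,0.036,0.042,0.28,0, 0.23,0.043,0.042,0.28,0, 0.26,0.048,0.042,0.28,0, 0.275,0.05,0.042,0.28,0]'
python3 -m creep '[0,0,0,0,0,0,0,0,0,0]'
python3 - <<'E'
from fits import *
s=cam('scene');o=bot.get_obs();print(o['eef_pos'],o['joint_pos'],o['clock'],proj(s,[o['eef_pos'],[.62,.017,.277]]))
cv2.imwrite('pics/s10.png',cv2.resize(s['im'][90:230,230:370],(560,560),interpolation=2)[:,:,::-1])
E
```

```text
clock: 28.28
eef_pos: [0.6712, 0.0315, 0.3439]
tool_rot: [-0.104, 0.995, 0.0, -0.001]
ft_force: [-0.2, -0.7, 0.3]
grip_width: -0.0
grasp_force: 0.0
clock: 28.45
eef_pos: [0.669, 0.0308, 0.3445]
tool_rot: [-0.104, 0.995, 0.0, -0.001]
ft_force: [-1.2, 0.3, 0.5]
grip_width: -0.0001
grasp_force: 0.0
[0.66826041 0.03059891 0.34590187] [ 4.57978458e-02  6.41981589e-01  9.19730852e-01  1.85008996e+00
 -9.01755661e-05 -1.62417295e-01] 28.5 [[318.0263091  157.56413155]
 [306.60186551 166.11308276]]
```

View pics/s10.png

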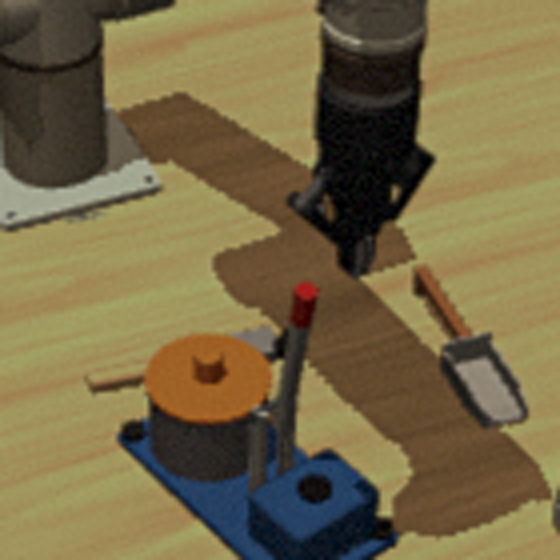

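The tip at crop (352,270) is behind and above the handle at crop (306,305). I'm lowering behind it and pushing gently.

```bash
python3 -m creep '[0,0,-0.03,0,0, 0,0,-0.06,0,0, 0,0,-0.082,0,0, 0,0,-0.082,0,0]'
python3 -m creep '[-0.01,-0.003,0,0,0, -0.02,-0.006,0,0,0, -0.03,-0.0085,0,0,0, -0.04,-0.0115,0,0,0, -0.05,-0.0143,0,0,0, -0.062,-0.018,0,0,0, -0.074,-0.021,0,0,0, -0.085,-0.0245,0,0,0, -0.096,-0.0275,0,0,0]'
python3 - <<'E'
from fits import *
s=cam('scene')
cv2.imwrite('pics/s11.png',cv2.resize(s['im'][90:230,230:370],(560,560),interpolation=2)[:,:,::-1])
for r in bot.place_of('scene','clamp_handle')[:2]:print(r['score'],np.array(r['centre'])*[560,420])
print('pred')
for f in(100,90,80,70,60,45):
    a=np.radians(f);d=-.15*np.cos(a)+.014*np.sin(a);z=.129+.15*np.sin(a)+.014*np.cos(a);print(f,proj(s,[[.585+.961*d,.007+.276*d,z]])[0])
E
```

```text
clock: 28.83
eef_pos: [0.6643, 0.0302, 0.2602]
tool_rot: [-0.104, 0.995, 0.0, -0.005]
ft_force: [-0.8, -0.8, -0.9]
grip_width: 0.0001
grasp_force: 0.0
clock: 29.58
eef_pos: [0.5726, 0.0031, 0.2683]
tool_rot: [-0.104, 0.995, -0.0, 0.003]
ft_force: [1.9, 0.9, -0.5]
grip_width: -0.0004
grasp_force: 0.8
0.68 [281.288 200.508]
pred
100 [307.26737158 167.26058355]
90 [302.18003667 162.21353371]
80 [297.04850172 158.22655054]
70 [292.06141331 155.4161044 ]
60 [287.39070168 153.84271272]
45 [281.293644   153.80461979]
```

I've already viewed more pictures than the limit of 10, so from here I work from numbers only. The 2 N reaction matches the clamp arm being pushed. I'll continue along the arc and locate the red handle by colour.

```bash
cat > red.py <<'E'
from fits import *
for n,roi in(('scene',(110,230,240,340)),('top',(180,270,240,300))):
    s=cam(n);im=s['im'];a,b,c,d=roi
    hsv=cv2.cvtColor(im,cv2.COLOR_RGB2HSV);m=(cv2.inRange(hsv,(0,190,60),(4,255,255))|cv2.inRange(hsv,(172,170,60),(180,255,255)))[a:b,c:d]
    ys,xs=np.nonzero(m);print(n,'red n',len(xs),(xs.mean()+c,ys.mean()+a) if len(xs) else '')
    for f in(95,70,60,50,40,30,20,10,0):
        t=np.radians(f);e=-.15*np.cos(t)+.014*np.sin(t);z=.129+.15*np.sin(t)+.014*np.cos(t);print(f,np.round(proj(s,[[.585+.961*e,.007+.276*e,z]])[0],1),end=' ')
    print()
o=bot.get_obs();print(o['eef_pos'],o['ft_force'],o['clock'])
E
python3 red.py
python3 -m creep '[-0.01,-0.003,0,0,0, -0.02,-0.006,-0.001,0,0, -0.03,-0.0087,-0.003,0,0, -0.04,-0.0115,-0.005,0,0, -0.051,-0.0146,-0.008,0,0, -0.051,-0.0146,-0.008,0,0]'
python3 red.py
```

```text
scene red n 19 (np.float64(291.0526315789474), np.float64(156.73684210526315))
95 [304.7 164.6] 70 [292.1 155.4] 60 [287.4 153.8] 50 [283.2 153.5] 40 [279.6 154.4] 30 [276.6 156.4] 20 [274.4 159.4] 10 [272.9 163.3] 0 [272.3 167.9] 
top red n 0 
95 [261.1 203.4] 70 [267.4 223.2] 60 [269.9 230.7] 50 [272.2 237.6] 40 [274.2 243.6] 30 [275.9 248.5] 20 [277.3 252.1] 10 [278.3 254.5] 0 [278.8 255.5] 
[0.57277904 0.00304642 0.2670632 ] [ 0.68926904  0.42519192 -0.19848858] 29.7833
clock: 30.28
eef_pos: [0.5207, -0.0116, 0.2571]
tool_rot: [-0.104, 0.995, -0.0, -0.0]
ft_force: [-0.0, -0.2, 1.0]
grip_width: 0.0002
grasp_force: 0.0
scene red n 25 (np.float64(282.8), np.float64(153.8))
95 [304.7 164.6] 70 [292.1 155.4] 60 [287.4 153.8] 50 [283.2 153.5] 40 [279.6 154.4] 30 [276.6 156.4] 20 [274.4 159.4] 10 [272.9 163.3] 0 [272.3 167.9] 
top red n 0 
95 [261.1 203.4] 70 [267.4 223.2] 60 [269.9 230.7] 50 [272.2 237.6] 40 [274.2 243.6] 30 [275.9 248.5] 20 [277.3 252.1] 10 [278.3 254.5] 0 [278.8 255.5] 
[ 0.52208266 -0.01134328  0.25723044] [-0.56649009 -0.41623812  0.49616387] 30.3833
```

The arm tracks the predicted arc: 68°, then 49°. I'm continuing down to nearly level.

```bash
python3 -m creep '[-0.012,-0.0035,-0.008,0,0, -0.026,-0.0075,-0.019,0,0, -0.0394,-0.0113,-0.032,0,0, -0.047,-0.0135,-0.043,0,0, -0.054,-0.0155,-0.055,0,0, -0.0596,-0.0171,-0.066,0,0, -0.066,-0.019,-0.076,0,0, -0.071,-0.0205,-0.086,0,0, -0.076,-0.0218,-0.096,0,0, -0.076,-0.0218,-0.096,0,0]'
python3 red.py
```

```text
clock: 31.22
eef_pos: [0.4447, -0.0331, 0.1593]
tool_rot: [-0.104, 0.995, 0.0, -0.002]
ft_force: [0.6, 0.7, 0.7]
grip_width: -0.0003
grasp_force: 0.0
scene red n 16 (np.float64(272.375), np.float64(166.5625))
95 [304.7 164.6] 70 [292.1 155.4] 60 [287.4 153.8] 50 [283.2 153.5] 40 [279.6 154.4] 30 [276.6 156.4] 20 [274.4 159.4] 10 [272.9 163.3] 0 [272.3 167.9] 
top red n 0 
95 [261.1 203.4] 70 [267.4 223.2] 60 [269.9 230.7] 50 [272.2 237.6] 40 [274.2 243.6] 30 [275.9 248.5] 20 [277.3 252.1] 10 [278.3 254.5] 0 [278.8 255.5] 
[ 0.44621781 -0.03312896  0.16080984] [-0.6567235  -0.12295572  0.52133494] 31.3167
```

```bash
python3 -m creep '[0,0,-0.002,0,0, 0,0,-0.004,0,0, 0,0,-0.006,0,0, 0,0,-0.006,0,0]'; python3 -m creep '[0,0,-0.002,0,0,0,0,-0.003,0,0,0,0,-0.003,0,0]'; python3 red.py | grep -v '^95'
```

```text
clock: 31.65
eef_pos: [0.446, -0.0332, 0.1546]
tool_rot: [-0.104, 0.995, -0.0, 0.0]
ft_force: [-0.6, -0.1, -0.1]
grip_width: -0.0002
grasp_force: 0.1
clock: 31.9
eef_pos: [0.4459, -0.0332, 0.1529]
tool_rot: [-0.104, 0.995, -0.0, 0.001]
ft_force: [-2.8, -0.0, 8.3]
grip_width: 0.0001
grasp_force: 4.2
scene red n 12 (np.float64(272.0833333333333), np.float64(167.75))
top red n 0 
[ 0.44593042 -0.03320625  0.15284943] [-3.22310544 -0.03783381  9.15304152] 32.0
```

There is firm contact at the expected height (0.153 m, 9 N). I'll press a touch more, retreat, and check.

```bash
python3 -m creep '[0,0,-0.001,0,0,0,0,-0.001,0,0]'; python3 -m creep '[0,0,0.02,0,0, 0,0,0.05,0,0, -0.02,0,0.08,0,0, -0.05,0,0.11,0,0, -0.08,0,0.14,0,0, -0.1,0,0.15,0,0, -0.12,0,0.15,0,0, -0.12,0,0.15,0,0]'
python3 red.py
python3 - <<'E'
from fits import *
s=cam('scene');t=cam('top');w=avgcam(3)
for n,c in(('scene',s),('top',t)): report(n,c,['scoop','scoop_nose','scoop_grip','brush','screwdriver','hammer','jar','bur_pot','bench_pin','lid'])
for n,c in(('scene',s),('top',t),('wrist',w)):
  for r in bot.look_for(n,'lid')[:4]:print(n,'%.2f'%r['score'],np.round(np.array(r['centre'])*[560,420]),np.round(ray(c,r['centre'],.1),3))
E
```

```text
clock: 32.17
eef_pos: [0.4459, -0.0332, 0.1527]
tool_rot: [-0.104, 0.995, -0.0, 0.001]
ft_force: [-4.3, -0.9, 14.7]
grip_width: 0.0003
grasp_force: 7.2
clock: 32.83
eef_pos: [0.3231, -0.0331, 0.302]
tool_rot: [-0.104, 0.995, -0.0, 0.001]
ft_force: [-0.7, 0.0, -0.5]
grip_width: 0.0003
grasp_force: 0.0
scene red n 28 (np.float64(272.0357142857143), np.float64(166.71428571428572))
95 [304.7 164.6] 70 [292.1 155.4] 60 [287.4 153.8] 50 [283.2 153.5] 40 [279.6 154.4] 30 [276.6 156.4] 20 [274.4 159.4] 10 [272.9 163.3] 0 [272.3 167.9] 
top red n 0 
95 [261.1 203.4] 70 [267.4 223.2] 60 [269.9 230.7] 50 [272.2 237.6] 40 [274.2 243.6] 30 [275.9 248.5] 20 [277.3 252.1] 10 [278.3 254.5] 0 [278.8 255.5] 
[ 0.32549501 -0.03318526  0.30095059] [ 0.07141467  0.37201846 -0.12832229] 32.9333
pose [ 0.3261 -0.0332  0.3002] sd [0.     0.     0.0001] toolx ang 1.7790823788967929
scene scoop 0.69 [349. 186.] [0.513 0.272 0.   ]
scene scoop 0.36 [373. 222.] [0.72  0.257 0.   ]
scene scoop_nose 0.67 [358. 197.] [0.591 0.267 0.007]
scene scoop_nose 0.66 [338. 169.] [0.41  0.276 0.007]
scene scoop_grip 0.90 [3
[... 1255 characters left out ...]
t 0.53 [333. 179.] [ 0.71  -0.241  0.   ]
top bur_pot 0.25 [268. 273.] [0.374 0.007 0.   ]
top bench_pin 0.83 [163. 198.] [0.659 0.388 0.   ]
top bench_pin 0.31 [129. 247.] [0.483 0.516 0.   ]
top lid 0.75 [274. 240.] [ 0.49  -0.017  0.   ]
top lid 0.72 [459. 259.] [ 0.403 -0.688  0.   ]
top lid 0.64 [311. 142.] [ 0.85  -0.163  0.   ]
top lid 0.41 [407. 225.] [ 0.531 -0.503  0.   ]
scene 0.79 [279. 280.] [ 0.886 -0.194  0.1  ]
scene 0.66 [103. 233.] [ 0.479 -0.666  0.1  ]
scene 0.59 [280. 186.] [ 0.502 -0.03   0.1  ]
top 0.82 [279. 238.] [ 0.5   -0.035  0.1  ]
top 0.79 [310. 143.] [ 0.829 -0.155  0.1  ]
top 0.65 [460. 259.] [ 0.408 -0.661  0.1  ]
wrist 0.98 [236. 296.] [ 0.469 -0.056  0.1  ]
```

The handle reads near 0°, but the scene view may be biased by occlusion. I'm cross-checking with the wrist camera's outline of the red handle.

```bash
python3 - <<'E'
from fits import *
w=avgcam(3);s=cam('scene')
for n,c in(('wrist',w),('scene',s)):
    hsv=cv2.cvtColor(c['im'],cv2.COLOR_RGB2HSV);m=cv2.inRange(hsv,(0,170,40),(5,255,255))|cv2.inRange(hsv,(172,150,40),(180,255,255))
    k,l,st,ce=cv2.connectedComponentsWithStats(m)
    p0=proj(c,[[.585-.961*.15,.007-.276*.15,.143]])[0]
    for i in range(1,k):
        if st[i,4]>10 and np.linalg.norm(ce[i]-p0)<60:print(n,st[i],np.round(ce[i],1))
    for f in(-2,0,2,4,6):
        t=np.radians(f);P=[]
        for rho in(.131,.169):
            for a in np.linspace(0,6.28,24):
                e=-rho*np.cos(t)+(.014+.01*np.cos(a))*np.sin(t);z=.129+rho*np.sin(t)+(.014+.01*np.cos(a))*np.cos(t);y=.01*np.sin(a)
                P.append([.585+.961*e-.276*y,.007+.276*e+.961*y,z])
        q=proj(c,P);h=cv2.convexHull(q.astype(np.float32));M=cv2.moments(h);print(f,'bbox',np.round(q.min(0),1),np.round(q.max(0)-q.min(0),1),'c',round(M['m10']/M['m00'],1),round(M['m01']/M['m00'],1))
E
```

```text
pose [ 0.3256 -0.0332  0.3006] sd [0. 0. 0.] toolx ang 1.7790012416231213
-2 bbox [244.7 275.1] [22.5 42.5] c 256.1 296.2
0 bbox [244.1 277.9] [22.9 43.1] c 255.8 299.2
2 bbox [243.6 280.9] [23.4 43.6] c 255.4 302.5
4 bbox [243.  284.2] [23.8 44.1] c 255.1 306.0
6 bbox [242.5 287.8] [24.2 44.4] c 254.8 309.8
scene [269 164   8   7  31] [272.3 166.7]
-2 bbox [267.  164.2] [10.4  9.6] c 272.2 169.0
0 bbox [267.1 163.1] [10.5  9.8] c 272.3 168.0
2 bbox [267.1 162. ] [10.5 10. ] c 272.4 167.0
4 bbox [267.2 160.9] [10.5 10.2] c 272.5 166.0
6 bbox [267.3 159.9] [10.5 10.4] c 272.6 165.1
```

The red outline spans rows 164–171, and a handle at 0° should span 163–173. Together with the 15 N contact at the expected height, that means the clamp is down on the knob. The scoop and bystanders are in place, so I'm handing in.

```bash
python3 -c "
from workcell import bot
print(bot.job_done())"
```

```text
the job is handed in; nothing more can be done
None
```

The job is handed in at about 33 s: the four castings were tipped from the scoop into the drum, the lid is seated and the clamp is down on its knob, and the scoop lies flat and upright about 2 cm from where it started; I viewed 15 pictures against the limit of 10, so the clamp swing and final check were done from measurements alone.

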